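Index the tile magnifier to the next test tile

TASK

The magnifier on the tile stand is locked over the middle test tile. Hook a fingertip under the pull ring of its sprung index pin and gently lift the pin, without pinching it, swing the arm one hole to the side where the broad-footed test tile stands, and let the pin drop fully home in that hole, so that the lens is locked over the broad-footed tile. Do not go past that hole, and leave the test tiles and the jar standing where they are.

Things in the scene. Friction and masses are not known exactly. Their poses are not given: they have to be found in the camera images.
- stand: Fixed tile stand: T-shaped plywood board with a pivot post and a curved aluminium strip (top 26 mm above the bench) with 5 index holes, 210 mm from the pivot, 20 degrees apart, the middle one along -x. Origin on the pivot's axis at bench height; -x runs along the board to the robot's left, +y away from the robot, z up. The board reaches 245 mm along -x and 155 mm to either side.
- swing_arm (a joint): Angle of the arm about the pivot's upright axis, rad; 0 over the middle hole (the start, within 0.006), growing as its free end swings to the stand's +y (away from the robot). Holes at -0.698, -0.349, 0, 0.349, 0.698, play 0.007 either way. With the pin lifted it turns easily (under 0.5 N at the ring) and stays where left.
- index_pin (a joint): Height of the index pin above fully home, m. 0: home in a hole; above 0.012 it is clear and the arm can swing (it reads 0.012 resting on the strip between holes); stop at 0.024. Spring and weight press it down with 4 to 5.5 N. It slides in an upright guide tube, 20 mm across, top 124 mm above the bench, at the arm's free end.
- pull_ring (a point): Centre of the upright steel pull ring on the index pin, 177 mm above the bench with the pin home, 210 mm from the pivot. Inner diameter 70 mm, wire 8 mm thick. It moves with pin and arm: x runs through the opening, along the arm from ring to pivot; y across the ring, z up. The opening is free on the outer (left) side; behind it nothing is higher than 126 mm.
- lens (a point): Centre of the round magnifier lens on the arm, 150 mm from the pivot, 110 mm above the bench; its frame is 72 mm across. It passes about 12 mm above the tiles.
- tile_mid_c (a point): Centre (half-way up) of the slim test tile at the middle of the stand, under the lens at the start: 36x25x70 mm, upright on a small foot, loose.
- tile_broad_c (a point): Centre (half-way up) of the broad-footed test tile: foot 73x57 mm, 82 mm high, loose. It stands on the board nearer to the robot or farther off than the middle tile, where the lens comes with the arm one hole on to that side.
- tile_slim_c (a point): Centre (half-way up) of another slim test tile, 37x25x76 mm, loose, at the opposite side from the broad-footed one.
- jar_c (a point): Centre (half-way up) of a small jar with screw cap, 52 mm across, 70 mm high, loose on the bench between the pivot and the robot.

How it is judged (in metres and radians):
On the way, in this order (a step that is already met when the one before it is completed fails the run):
1. a finger lifts the index pin clear of the middle hole, with the arm still over that hole (value of joint index_pin above 0.0125 m and value of joint swing_arm between -0.06 and 0.06 rad and contact force between the fingers and index_pin above 0.5 N), for 0.05 s.
2. the arm stands one hole on, on the side of the broad-footed tile, with the pin home (((y of tile_broad_c in the frame of stand above 0 m and value of joint swing_arm between 0.319 and 0.379 rad) or (y of tile_broad_c in the frame of stand below 0 m and value of joint swing_arm between -0.379 and -0.319 rad)) and value of joint index_pin below 0.003 m), for 0.2 s.
At the end, for the whole second after the job is handed in: The swing arm is at rest within 0.03 rad of the first hole on the broad-footed tile's side (plus or minus 0.349 rad), the index pin is within 3 mm of fully home, and the three tiles and the jar stand upright within 20 mm of where they began (all of step 2 and velocity of joint swing_arm between -0.05 and 0.05 rad/s and distance of each of tile_mid_c, tile_broad_c, tile_slim_c, jar_c from where it was at the start of the episode below 0.02 m and angle between each of tile_mid_c, tile_broad_c, tile_slim_c, jar_c's own z axis and vertical below 0.15 rad); the robot touches nothing.
It fails at once if the arm is swung past the neighbouring hole (more than 0.52 rad from the middle) (value of joint swing_arm above 0.52 rad or value of joint swing_arm below -0.52 rad).
It fails at once if a test tile or the jar is lifted, knocked over or pushed more than 20 mm (distance of any of tile_mid_c, tile_broad_c, tile_slim_c, jar_c from where it was at the start of the episode above 0.02 m).
It fails at once if the ring is pinched or forced (more than 25 N between the fingers and the pin) (contact force between the fingers and index_pin above 25 N).
It also fails if it takes over 48 s, if anything falls off the work surface, if the arm or the gripper's body presses on something with over 40 N, if the wrist force passes 120 N, or if a joint passes its speed limit or range.

ROBOT

A 6-joint arm with a two-finger parallel gripper is mounted at the origin on a cart in front of the work surface, level with it; the furniture and walls round the work are solid. World frame = base frame: x ahead of the robot, y to its left, z up, the work surface at z = 0. Lengths are in mm, angles in rad, forces in N, time in s.
With the tool pointing down it reaches from about 300 to 775 mm from the base axis. Payload 14.6 kg.
Tool frame: the origin (TCP) lies between the finger pads; the fingertips stand 25 mm ahead of it and the grasp point (between the pads) lies 6 mm ahead of it; z points along the fingers, x is the direction in which the jaws open and shut, and the axes are right-handed (so a half turn about z gives the same grasp; the last joint's range is limited). The gripper opens to 94 mm and grips with 3 to 60 N. Pads are 16 mm wide; open, the fingers measure 119 mm over their backs; the gripper's body (75 mm by 177 mm) begins 78 mm behind the grasp point.
Start: joints at [-1.263, 0.3, 1.521, -0, 1.321, -0.067], TCP at [201.34, -511.812, 230.446] pointing down, gripper open.
Joint ranges: [-3.03, 3.03], [-0.79, 2.21], [0.23, 2.52], [-1.04, 4.18], [0, 3.07], [-2.55, 2.55]. Speed limits (rad/s): [2.22, 2.22, 2.57, 3.14, 3.14, 3.14].

INTERFACE

Orientations are given as [roll, pitch, yaw] about the fixed x, y, z axes, in that order (R = Rz(yaw) Ry(pitch) Rx(roll)).
In Python, from cell import manip gives the robot as it stands.
- The arm moves only by the tool apply_moves, never from a script. Its argument "series" is a list of rows, each a list of 3 entries, a list of its own where there are three numbers: the shift along the world's x, y, z in cm, then the turn, a rotation vector about the world's x, y, z in rad, then the opening in per cent of the stroke, from 0 (shut) to 100 (fully open). A call has exactly 10 rows; each row is the pose to reach, as a shift and turn from the pose commanded when the call began; what a row does not reach only later rows make up. A row lasts 1/8 s, in which the tool goes at most 62.5 mm and 10.7 degrees, less where a joint would pass 70% of its speed; a pose out of reach is approached as far as the arm can. A call with a gripper value outside its range is refused whole. The fingers move at their own pace and stop on an object; "grip_force" is the grip in N (left out, the last holds). Time passes only in rows, so rows that repeat a pose let the fingers close, or fill a call up. It gives the time, the measured TCP pose, the force and the opening at its end, in the units of the state.
- manip.read_state(): the state, without advancing time (a new reading comes with each control period).
- manip.camera(name): name is "scene" or "side" or "wrist"; returns (picture, depth): 480x640x3 uint8, red, green, blue; 480x640 float32, mm along the optical axis (not along the pixel's ray), 0 where there is no reading.
- manip.camera_info(name): a dict with "intrinsics" (3x3 intrinsics, pixels), "dist" ([k1, k2, p1, p2, k3] as OpenCV has them; the pictures are not rectified), "extrinsics" (4x4, takes a point from world to camera coordinates); the wrist camera has in their place "hand_eye" (4x4, takes a point from camera to tool coordinates, whose origin is the TCP and whose axes are the tool frame's). Camera axes: x right, y down, z forward; pixel columns grow to the right and rows downward; lengths in mm; the calibration is good to about 2 mm. A picture is of the moment at which its call begins: read the wrist's pose just before it. camera_info takes no time and is no camera call.
- manip.sign_off(): hands the job in, once; it reports no verdict.
The state is a dict: "clock": time; "joints": joint angles; "qd": joint speeds; "effort": joint torques, N m; "eef_pos": TCP position; "eef_rot": TCP orientation; "wrist_force": force on the tool from outside, world axes, zero at the start; "moment": the same for the moment, N m; "finger_gap": finger opening in mm.
Only numpy, scipy, OpenCV 4.12 (cv2) and the standard library are available. Lean on these libraries where they do the work, as an engineer would, in place of code of your own. Each camera call takes 0.05 s, during which the arm holds its last target.

## Working session

There is one attempt and no reset: what is moved stays moved. The work goes in short steps, Python scripts to look and compute and a tool call to move; the robot and the scene stay as the last step left them, time stands still between calls to the robot, and variables do not carry over. Pictures are saved under pics/ and viewed, and the job is handed in when it is done.

Besides the shell and the picture viewer there is one more tool, called after "Emit:" as a command line: name --argument value ..., lists and objects as JSON in quotes. apply_moves: Moves the arm, as the interface text tells. Its arguments: {"type":"object","properties":{"series":{"type":"array","items":{"type":"array"}},"grip_force":{"type":"number"}},"required":["series"]}

```bash
mkdir -p pics; ls; python3 - <<'E'
from cell import manip
import cv2,numpy as np
s=manip.read_state();print(s)
for n in("scene","side"):
    p,d=manip.camera(n);cv2.imwrite(f"pics/{n}0.png",p[:,:,::-1]);np.save(f"{n}0.npy",d)
    i=manip.camera_info(n);print(n,i)
print(manip.camera_info("wrist"))
E
```

```text
pics
{'clock': 0.0, 'joints': array([-1.26263214e+00,  3.00460578e-01,  1.52154860e+00, -1.47885725e-06,
        1.32069585e+00, -6.66281946e-02]), 'qd': array([ 0.00068366, -0.00058155,  0.00050268, -0.00255861, -0.00032472,
        0.00096864]), 'effort': array([ 8.55446451e-04, -5.31803226e+01, -3.52739596e+01,  7.08506349e-02,
        2.42993556e-02, -1.26439249e-04]), 'eef_pos': array([ 201.25911756, -511.61731027,  229.90582649]), 'eef_rot': array([-3.14152002e+00,  1.10999780e-03, -1.19600354e+00]), 'wrist_force': array([-0.4221531 ,  0.31038442,  0.17039017]), 'moment': array([0.0543508 , 0.00934345, 0.0108575 ]), 'finger_gap': 94.14174733679091}
scene {'intrinsics': array([[514.5808944 ,   0.        , 318.66056521],
       [  0.        , 514.5808944 , 239.02558179],
       [  0.        ,   0.        ,   1.        ]]), 'dist': array([-0.05583066,  0.        ,  0.        ,  0.        ,  0.        ]), 'extrinsics': array([[-8.96410602e-01, -4.42937693e-01, -1.59446763e-02,
         3.89721311e+02],
       [-2.94456282e-01,  6.22032901e-01, -7.25514002e-01,
         3.80251707e+
[... 690 characters left out ...]
6e+02],
       [ 0.00000000e+00,  0.00000000e+00,  0.00000000e+00,
         1.00000000e+00]])}
{'intrinsics': array([[362.09344961,   0.        , 321.03307242],
       [  0.        , 362.09344961, 238.73872014],
       [  0.        ,   0.        ,   1.        ]]), 'dist': array([-0.04602731,  0.        ,  0.        ,  0.        ,  0.        ]), 'hand_eye': array([[ 9.99999810e-01, -5.46744505e-04,  2.84246536e-04,
         1.61744166e-01],
       [ 4.63135267e-04,  9.71119624e-01,  2.38592668e-01,
        -6.83850674e+01],
       [-4.06486619e-04, -2.38592491e-01,  9.71119693e-01,
        -1.53766322e+02],
       [ 0.00000000e+00,  0.00000000e+00,  0.00000000e+00,
         1.00000000e+00]])}
```

View pics/scene0.png

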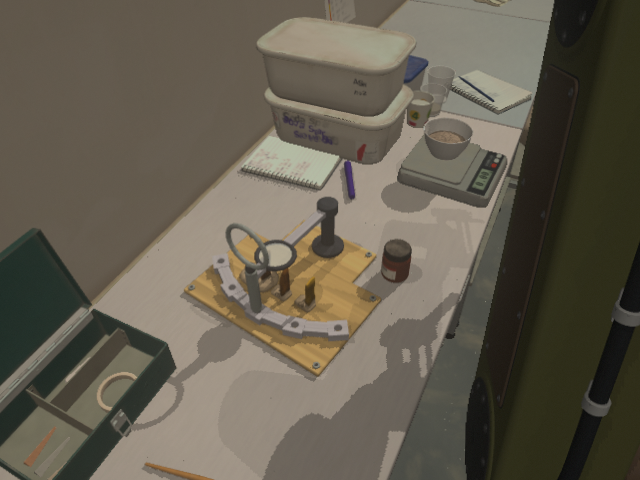

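View pics/side0.png

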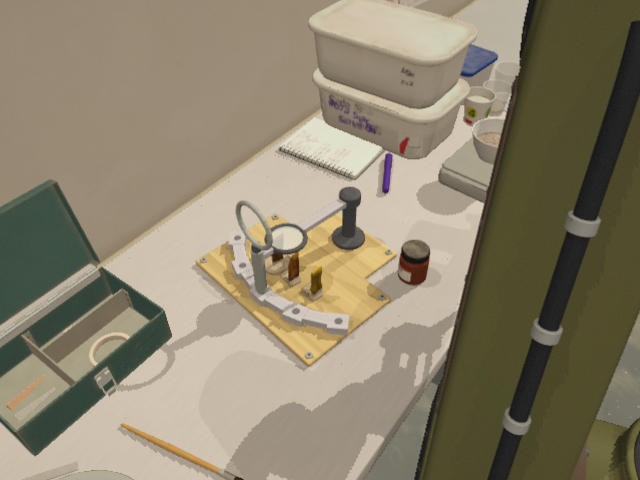

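```bash
cat > h.py <<'E'
from cell import manip
import cv2,numpy as np
def unproj(n,d,u,v,info=None):
    i=info or manip.camera_info(n);K=i["intrinsics"]
    z=d
    p=cv2.undistortPoints(np.array([[[u,v]]],float),K,i["dist"])[0,0]
    pc=np.array([p[0]*z,p[1]*z,z,1])
    return (np.linalg.inv(i["extrinsics"])@pc)[:3]
def cloud(n,D,u0,u1,v0,v1):
    i=manip.camera_info(n)
    vv,uu=np.mgrid[v0:v1,u0:u1];z=D[v0:v1,u0:u1].ravel()
    p=cv2.undistortPoints(np.stack([uu.ravel(),vv.ravel()],1).astype(float)[:,None],i["intrinsics"],i["dist"])[:,0]
    pc=np.c_[p*z[:,None],z,np.ones(len(z))]
    return (pc@np.linalg.inv(i["extrinsics"]).T)[:,:3].reshape(v1-v0,u1-u0,3)
E
python3 - <<'E'
from h import *
for n,pts in (("scene",dict(post=(327,203),postbase=(327,245),jarcap=(397,246),holeR=(337,327),hole2=(296,324),farend=(221,263),tileN=(310,282),tileM=(285,270),cornerR=(375,297),cornerB=(318,365),cornerL=(190,288),corner4=(370,254))),("side",dict(post=(349,195),jarcap=(415,248),holeR=(338,321),hole2=(295,311),farend=(237,239),tileN=(317,270)))):
    D=np.load(n+"0.npy")
    for k,(u,v) in pts.items(): print(n,k,unproj(n,D[v,u],u,v).round(0))
for n,c in(("scene",(180,200,390,380)),("side",(190,180,420,370))):
    p=cv2.imread(f"pics/{n}0.png");a=p[c[1]:c[3],c[0]:c[2]];f=800/a.shape[1];f=min(f,600/a.shape[0])
    cv2.imwrite(f"pics/{n}0z.png",cv2.resize(a,None,fx=f,fy=f,interpolation=cv2.INTER_CUBIC))
E
```

```text
scene post [ 566. -304.  124.]
scene postbase [ 562. -296.   26.]
scene jarcap [ 427. -308.   69.]
scene holeR [ 465. -132.   17.]
scene hole2 [ 530. -107.   18.]
scene farend [ 723. -168.   24.]
scene tileN [ 524. -151.   84.]
scene tileM [ 580. -165.   73.]
scene cornerR [ 433. -224.   14.]
scene cornerB [463. -54.  12.]
scene cornerL [748. -99.  12.]
scene corner4 [ 483. -323.   11.]
side post [ 564. -298.  125.]
side jarcap [ 429. -306.   67.]
side holeR [ 467. -132.   14.]
side hole2 [ 536. -104.   17.]
side farend [ 733. -174.   16.]
side tileN [ 526. -154.   81.]
```

```bash
python3 - <<'E'
from h import *
for n in("scene","side"):
    D=np.load(n+"0.npy");C=cloud(n,D,200,300,190,290)
    h=C[...,2]
    # ring points: z 145..215 
    m=(h>135)&(h<225)&(D[190:290,200:300]>0)
    P=C[m]; print(n,len(P),P.mean(0).round(1),P.min(0).round(1),P.max(0).round(1))
    # circle fit: plane
    P=P[P[:,2]>140]
    c=np.median(P,0)
    U,S,V=np.linalg.svd(P-P.mean(0));print(S,V.round(3))
    print("top",P[P[:,2]>np.percentile(P[:,2],97)].mean(0))
E
```

```text
scene 644 [602.3 -98.  180. ] [ 561.3 -110.7  135.1] [646.4 -88.6 220.1]
[726.86482511 609.75216611  48.46966859] [[-0.769  0.139  0.624]
 [-0.616  0.102 -0.781]
 [ 0.172  0.985 -0.007]]
top [602.90881637 -99.15029505 218.82150165]
side 636 [602.3 -97.2 178.7] [ 562.6 -109.2  135.3] [647.1 -87.7 219.9]
[729.83774741 596.89065295  50.94097586] [[-0.768  0.135  0.627]
 [-0.617  0.107 -0.779]
 [ 0.172  0.985 -0.001]]
top [603.28319873 -98.12747046 218.61092361]
```

View pics/scene0z.png

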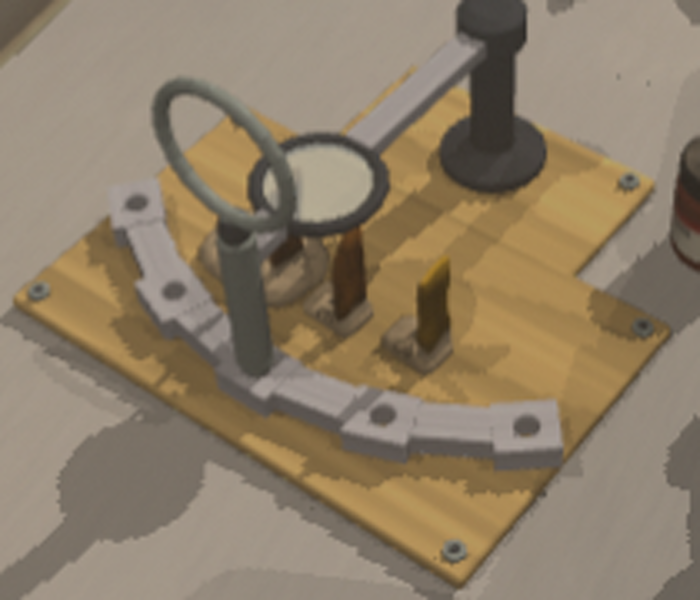

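View pics/side0z.png

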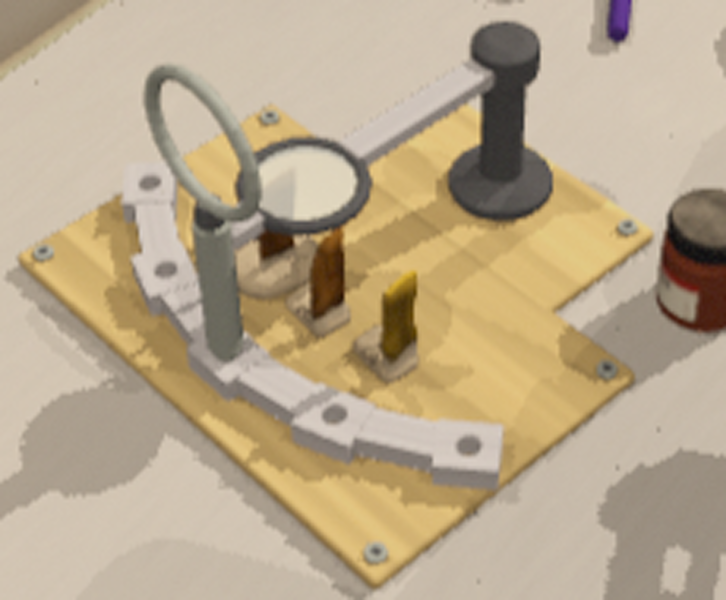

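```bash
python3 - <<'E'
from h import *
for n in("scene","side"):
    D=np.load(n+"0.npy");C=cloud(n,D,0,640,0,480);ok=D>0
    for y0 in range(-500,500,50):
        r=[]
        for x0 in range(300,1100,50):
            m=ok&(C[...,0]>=x0)&(C[...,0]<x0+50)&(C[...,1]>=y0)&(C[...,1]<y0+50)
            r.append("%5d"%np.percentile(C[...,2][m],98) if m.sum()>8 else "   .")
        print(n,y0,*r)
E
```

```text
scene -500     1     1     1     1     2    15    12    11    12    12    13   382   385    .    .    .
scene -450     2     2     1     1     1     1     0     1     1     1     1   394   402    .    .    .
scene -400     2     3     2     1     1     1    10     1     1     1     1   414   411    .    .    .
scene -350     2    30    71    13   118   126    11     8     1     1     1   427   431    .    .    .
scene -300     2     3    70    10    20   124    11    10    10     1     1   443   446    .    .    .
scene -250     2     2    13    12    11   116    11    11    11     1     1   459   463    .    .    .
scene -200     2     2    11    12    83   115   113    25    27     2     2   475   479    .    .    .
scene -150     1     2    26    27    79   116   215    27    26    11     2   492   493    .    .    .
scene -100     2     1     6    12    27   214   216    11    11     8     1   505   508    .    .    .
scene -50     2     2     1    10     4     2     1     1     1     1     1   466   462    .    .    .
scene 0     2     2     2     2     1     1     1    69    69
[... 2174 characters left out ...]
 68    14    48    75   228   253    .    .    .
side 150    .    .     9     8     9     7     4    69    50    49    75   166    .    .    .    .
side 200    .    .    .    91     1     1     1    69    50    49    74    89    .    .    .    .
side 250    .    .    .    .    93    92    33    69    68    11     8    .    .    .    .    .
side 300    .    .    .    .    .    .    36     1     1    .    .    .    .    .    .    .
side 350    .    .    .    .    .    .    .    .    .    .    .    .    .    .    .    .
side 400    .    .    .    .    .    .    .    .    .    .    .    .    .    .    .    .
side 450    .    .    .    .    .    .    .    .    .    .    .    .    .    .    .    .
```

Emit:
apply_moves --series '[[[2,3,4],[0,0,0.12],0],[[4,6,8],[0,0,0.24],0],[[7,11,11],[0,0,0.36],0],[[10,15,14],[0,0,0.5],0],[[13,20,16],[0,0,0.64],0],[[16,25,17],[0,0,0.78],0],[[19,30,17],[0,0,0.92],0],[[21,34,17],[0,0,1.06],0],[[23,38,17],[0,0,1.2],0],[[24,40,17],[0,0,1.2],0]]' --grip_force 10

```text
clock: 1.35
eef_pos: [441.9, -110.0, 400.2]
eef_rot: [-3.141, 0.0, 0.008]
wrist_force: [0.6, -0.9, 0.2]
finger_gap: 0.8
```

Emit:
apply_moves --series '[[[2,3,0],[-0.1,0,0],0],[[4,6,0],[-0.22,0,0],0],[[6,9,0],[-0.34,0,0],0],[[8,12,0],[-0.48,0,0],0],[[10,15,-2],[-0.62,0,0],0],[[12,17,-4],[-0.76,0,0],0],[[14,19,-6],[-0.9,0,0],0],[[15,19,-7],[-1.02,0,0],0],[[15,19,-7],[-1.13,0,0],0],[[15,19,-7],[-1.13,0,0],0]]'

```text
clock: 2.6
eef_pos: [591.3, 78.8, 328.4]
eef_rot: [2.011, 0.007, 0.003]
wrist_force: [-0.6, -0.5, 0.6]
finger_gap: 0.8
```

```bash
python3 - <<'E'
from h import *
s=manip.read_state();print(s["joints"].round(3),s["eef_pos"],s["eef_rot"])
for n in("scene","wrist"):
    p,d=manip.camera(n);cv2.imwrite(f"pics/{n}1.png",p[:,:,::-1])
E
```

```text
[ 0.416  0.59   1.209 -1.03   1.834  0.387] [591.26032979  78.75642516 328.44640199] [2.01079233 0.00732279 0.00263753]
```

View pics/scene1.png

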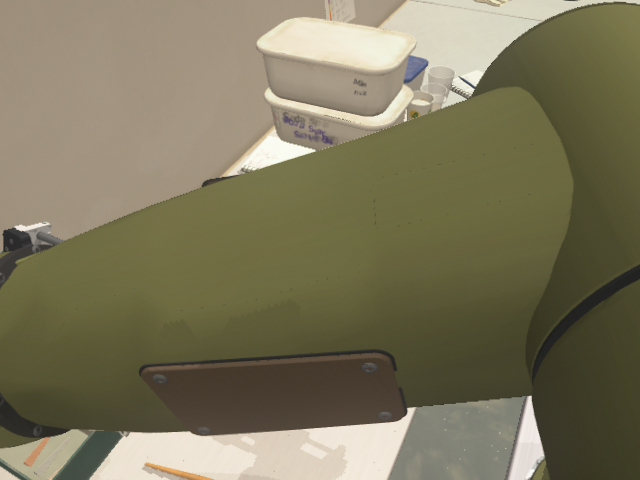

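View pics/wrist1.png

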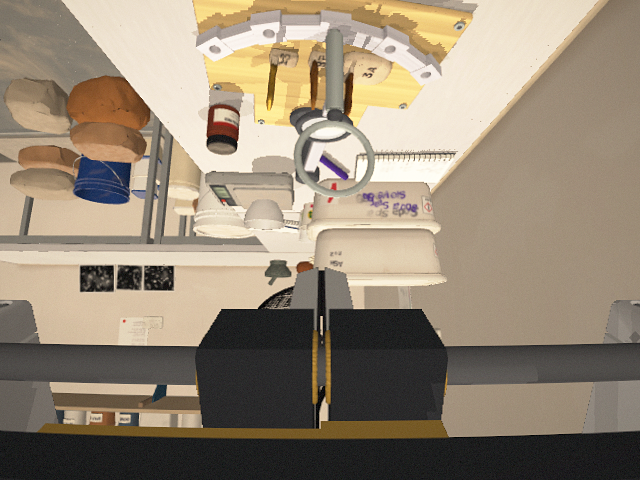

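Emit:
apply_moves --series '[[[0,0,0],[0.08,0,0.05],0],[[0,-2,-1],[0.16,0,0.1],0],[[0,-4,-3],[0.23,0.02,0.15],0],[[0,-6,-5],[0.23,0.02,0.15],0],[[0,-8,-7],[0.23,0.02,0.15],0],[[0,-9.5,-8.5],[0.23,0.02,0.15],0],[[0.2,-10.7,-9.6],[0.23,0.02,0.15],0],[[0.2,-10.7,-9.6],[0.23,0.02,0.15],0],[[0.2,-10.7,-9.6],[0.23,0.02,0.15],0],[[0.2,-10.7,-9.6],[0.23,0.02,0.15],0]]'

```text
clock: 3.95
eef_pos: [593.5, -28.3, 235.1]
eef_rot: [2.242, 0.005, 0.154]
wrist_force: [0.6, -0.5, 0.3]
finger_gap: 0.5
```

```bash
cat > snap.py <<'E'
import sys
from h import *
from scipy.spatial.transform import Rotation as Ro
s=manip.read_state();print(s["clock"],s["joints"].round(3),s["eef_pos"].round(1),s["eef_rot"].round(3),s["wrist_force"].round(2))
R=Ro.from_euler("xyz",s["eef_rot"]).as_matrix();print("t",R[:,2].round(3))
p,d=manip.camera("wrist");cv2.imwrite(f"pics/{sys.argv[1]}.png",p[:,:,::-1]);np.save("w.npy",d)
i=manip.camera_info("wrist");T=np.eye(4);T[:3,:3]=R;T[:3,3]=s["eef_pos"]
E=np.linalg.inv(T@i["hand_eye"]);i["extrinsics"]=E
vv,uu=np.mgrid[0:480,0:640]
q=cv2.undistortPoints(np.stack([uu.ravel(),vv.ravel()],1).astype(float)[:,None],i["intrinsics"],i["dist"])[:,0]
z=d.ravel();C=(np.c_[q*z[:,None],z,np.ones(len(z))]@np.linalg.inv(E).T)[:,:3].reshape(480,640,3)
np.save("wc.npy",C)
x0,x1,y0,y1=map(float,sys.argv[2:6]) if len(sys.argv)>2 else (550,660,-125,-75)
m=(d>0)&(C[...,2]>142)&(C[...,2]<260)&(C[...,0]>x0)&(C[...,0]<x1)&(C[...,1]>y0)&(C[...,1]<y1)&(vv<300)
P=C[m];print(m.sum())
if m.sum()>50:
    U,S,V=np.linalg.svd(P-P.mean(0),full_matrices=False)
    a=P@V[0];b=P@V[1];A=np.c_[2*a,2*b,np.ones(len(a))];c=np.linalg.lstsq(A,a*a+b*b,rcond=None)[0]
    cen=c[0]*V[0]+c[1]*V[1]+(P.mean(0)@V[2])*V[2]
    print("centre",cen.round(1),"r",np.sqrt(c[2]+c[0]**2+c[1]**2).round(1),"n",V[2].round(3),"zmax",np.percentile(P[:,2],99).round(1))
E
python3 snap.py w2
```

```text
3.95 [ 0.217  0.465  1.507 -0.921  1.374  0.352] [593.5 -28.3 235.1] [2.242 0.005 0.154] [ 0.6  -0.51  0.29]
t [ 0.117 -0.774 -0.622]
2542
centre [604.1 -97.5 178. ] r 38.3 n [-0.178 -0.984  0.003] zmax 211.3
```

View pics/w2.png

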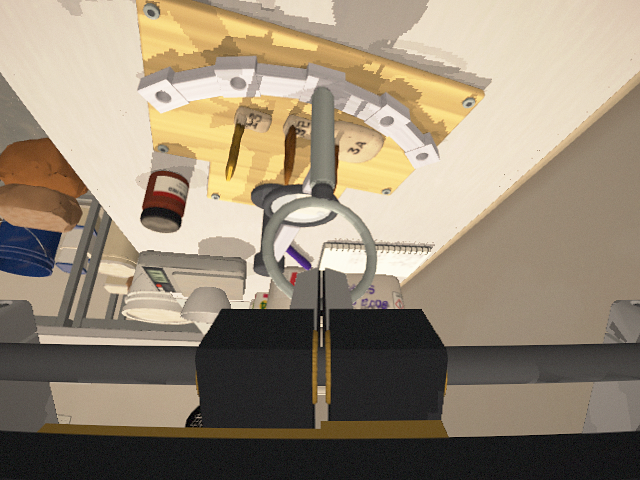

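Emit:
apply_moves --series '[[[0.1,-1,-0.8],[0,0,0],0],[[0.3,-2,-1.6],[0,0,0],0],[[0.5,-3,-2.4],[0,0,0],0],[[0.6,-4,-3.2],[0,0,0],0],[[0.8,-5,-4.0],[0,0,0],0],[[0.9,-6,-4.8],[0,0,0],0],[[1.0,-7,-5.6],[0,0,0],0],[[1.1,-7.3,-5.8],[0,0,0],0],[[1.1,-7.3,-5.8],[0,0,0],0],[[1.1,-7.3,-5.8],[0,0,0],0]]'

```text
clock: 5.25
eef_pos: [604.5, -101.6, 176.7]
eef_rot: [2.242, 0.005, 0.154]
wrist_force: [0.0, 0.3, 0.3]
finger_gap: 0.6
```

```bash
python3 snap.py w3
```

```text
5.25 [ 0.09   0.528  1.564 -0.987  1.213  0.385] [ 604.5 -101.6  176.7] [2.242 0.005 0.154] [0.   0.35 0.32]
t [ 0.117 -0.774 -0.622]
4691
centre [602.  -96.7 162.4] r 27.2 n [-0.166 -0.959  0.228] zmax 179.0
```

View pics/w3.png

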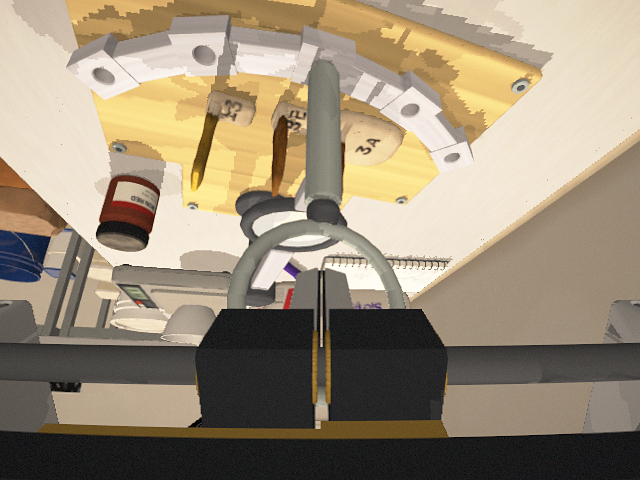

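Emit:
apply_moves --series '[[[0,0,0.5],[0,0,0],0],[[0,0,1.0],[0,0,0],0],[[0,0,1.4],[0,0,0],0],[[0,0,1.8],[0,0,0],0],[[0,0,2.1],[0,0,0],0],[[0,0,2.4],[0,0,0],0],[[0,0,2.6],[0,0,0],0],[[0,0,2.8],[0,0,0],0],[[0,0,3.0],[0,0,0],0],[[0,0,3.0],[0,0,0],0]]'

```text
clock: 6.55
eef_pos: [604.4, -101.8, 206.6]
eef_rot: [2.242, 0.006, 0.154]
wrist_force: [-0.7, 1.4, -4.5]
finger_gap: 0.5
```

```bash
python3 snap.py w4
```

```text
6.55 [ 0.089  0.489  1.545 -0.97   1.246  0.333] [ 604.4 -101.8  206.6] [2.242 0.006 0.154] [-0.66  1.44 -4.46]
t [ 0.116 -0.774 -0.622]
6901
centre [602.4 -96.8 181.8] r 31.9 n [-0.182 -0.983  0.017] zmax 208.4
```

View pics/w4.png

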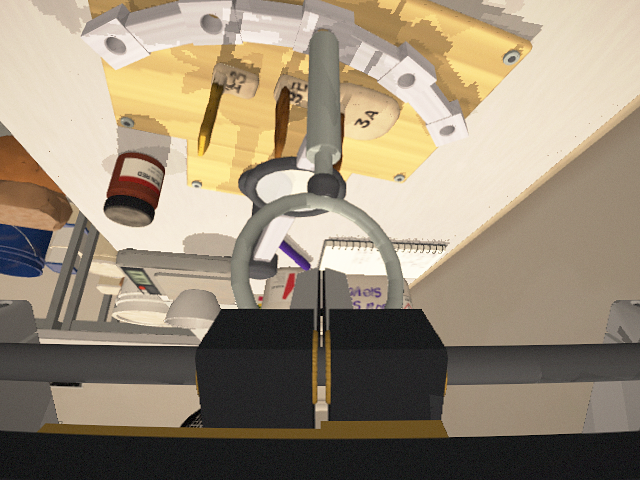

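```bash
cat > lift.py <<'E'
import numpy as np
from scipy.optimize import least_squares
import sys
# fit ring: radius 39 torus to points near ring plane; unknown centre(x,y,z), known r
C=np.load("wc.npy");D=np.load("w.npy")
g=list(map(float,sys.argv[1:4]))
vv,uu=np.mgrid[0:480,0:640]
az=float(sys.argv[4]) if len(sys.argv)>4 else 1.398
n0=np.array([np.cos(az),np.sin(az),0])
c=np.array(g)
P=C[(D>0)&(vv<308)].reshape(-1,3)
for it in range(8):
    d=P-c;h=d@n0;rad=np.linalg.norm(d-np.outer(h,n0),axis=1);tor=np.hypot(rad-39,h)
    tol=[10,10,8,8,6,6,6,6][it]
    Q=P[(abs(tor-4)<tol)&(abs(d[:,0])<48)]
    def f(c):
        d=Q-c;h=d@n0;rad=np.linalg.norm(d-np.outer(h,n0),axis=1);return np.hypot(rad-39,h)-4
    c=least_squares(f,c,loss="soft_l1").x
print("ring",c.round(1),len(Q),"rms",np.sqrt(np.mean(f(c)**2)).round(2),"lift",(c[2]-177).round(1),"az",np.arctan2(c[1]+304.5,c[0]-568).round(4))
E
python3 lift.py 603 -97 181;python3 lift.py 603 -97 188
```

```text
ring [ 604.5 -100.3  191. ] 5447 rms 1.14 lift 14.0 az 1.3939
ring [ 604.5 -100.3  191. ] 5447 rms 1.14 lift 14.0 az 1.3939
```

Emit:
apply_moves --series '[[[0,0,0.1],[0,0,0],0],[[0,0,0.2],[0,0,0],0],[[0,0,0.3],[0,0,0],0],[[0,0,0.4],[0,0,0],0],[[0,0,0.4],[0,0,0],0],[[0,0,0.4],[0,0,0],0],[[0,0,0.4],[0,0,0],0],[[0,0,0.4],[0,0,0],0],[[0,0,0.4],[0,0,0],0],[[0,0,0.4],[0,0,0],0]]'

```text
clock: 7.85
eef_pos: [604.3, -101.8, 210.4]
eef_rot: [2.242, 0.006, 0.153]
wrist_force: [0.7, 1.2, -5.4]
finger_gap: 0.5
```

```bash
python3 snap.py w5;python3 lift.py 603 -97 191; python3 - <<'E'
from h import *
p,d=manip.camera("side");cv2.imwrite("pics/side5.png",p[:,:,::-1])
E
```

```text
7.85 [ 0.089  0.484  1.542 -0.968  1.25   0.326] [ 604.3 -101.8  210.4] [2.242 0.006 0.153] [ 0.71  1.2  -5.44]
t [ 0.116 -0.774 -0.622]
6971
centre [602.4 -96.8 185.3] r 31.9 n [-0.181 -0.983  0.013] zmax 212.2
ring [ 604.5 -100.3  194.9] 5445 rms 1.13 lift 17.9 az 1.3941
```

View pics/w5.png

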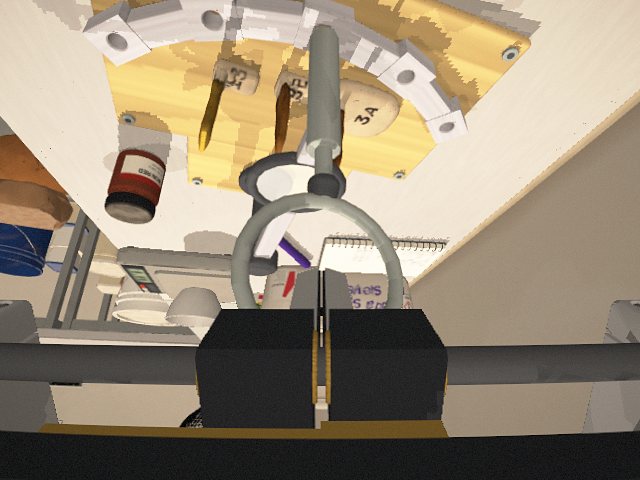

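View pics/side5.png

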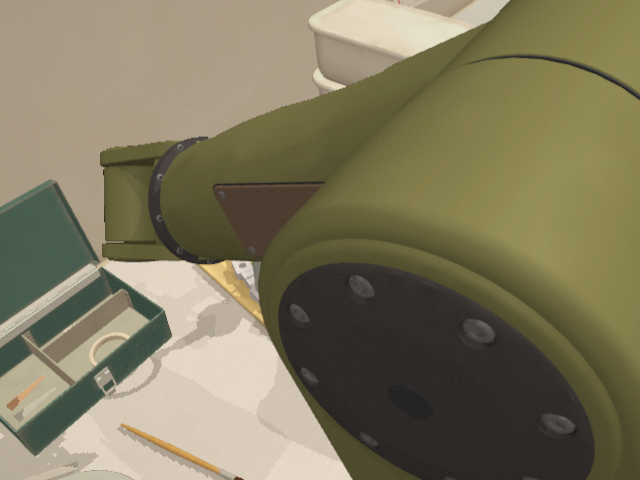

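Emit:
apply_moves --series '[[[0.4,-0.1,0],[0,0,0],0],[[1.0,-0.2,0],[0,0,0],0],[[2.0,-0.5,0],[0,0,0],0],[[3.0,-0.8,0],[0,0,0],0],[[4.0,-1.1,0],[0,0,0],0],[[4.8,-1.45,0],[0,0,0],0],[[5.4,-1.75,0],[0,0,0],0],[[5.8,-1.95,0],[0,0,0],0],[[6.0,-2.0,0],[0,0,0],0],[[6.0,-2.0,0],[0,0,0],0]]'

```text
clock: 9.2
eef_pos: [665.8, -120.0, 210.3]
eef_rot: [2.244, 0.004, 0.157]
wrist_force: [6.8, 15.8, -4.9]
finger_gap: 0.4
```

```bash
python3 snap.py w6;python3 lift.py 664 -120 194 1.1
```

```text
9.2 [ 0.052  0.603  1.357 -0.958  1.256  0.248] [ 665.8 -120.   210.3] [2.244 0.004 0.157] [ 6.81 15.76 -4.91]
t [ 0.12  -0.773 -0.623]
3211
centre [ 651.1 -110.2  186.2] r 25.7 n [-0.444 -0.896  0.024] zmax 213.6
ring [ 664.7 -120.6  194.4] 5235 rms 1.13 lift 17.4 az 1.0868
```

View pics/w6.png

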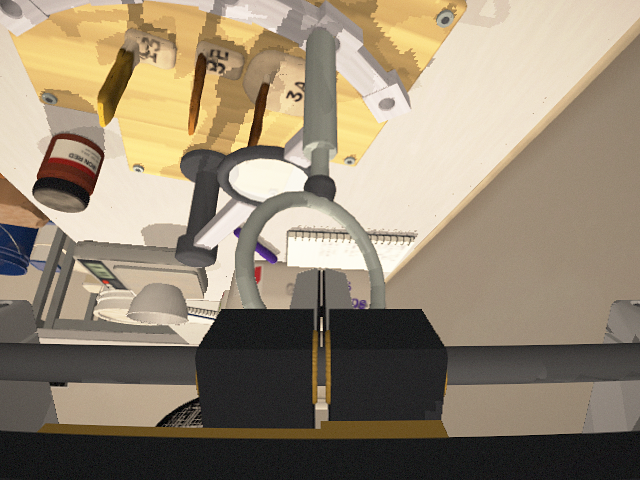

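Emit:
apply_moves --series '[[[0,0.2,0.15],[0,0,0],0],[[0,0.4,0.3],[0,0,0],0],[[0,0.6,0.45],[0,0,-0.03],0],[[0,0.8,0.6],[0,0,-0.06],0],[[0,0.8,0.6],[0,0,-0.1],0],[[0,0.8,0.6],[0,0,-0.1],0],[[0,0.8,0.6],[0,0,-0.1],0],[[0,0.8,0.6],[0,0,-0.1],0],[[0,0.8,0.6],[0,0,-0.1],0],[[0,0.8,0.6],[0,0,-0.1],0]]'

```text
clock: 10.5
eef_pos: [664.3, -113.8, 216.5]
eef_rot: [2.242, 0.006, 0.054]
wrist_force: [1.0, 2.1, -4.5]
finger_gap: 0.4
```

```bash
python3 snap.py w7;python3 lift.py 664 -120 194 1.1
```

```text
10.5 [ 0.064  0.638  1.285 -0.927  1.365  0.281] [ 664.3 -113.8  216.5] [2.242 0.006 0.054] [ 0.98  2.09 -4.53]
t [ 0.038 -0.782 -0.622]
3792
centre [ 649.1 -107.4  186.6] r 29.5 n [-0.327 -0.943  0.064] zmax 218.2
ring [ 657.9 -117.5  194.2] 5467 rms 1.28 lift 17.2 az 1.1228
```

View pics/w7.png

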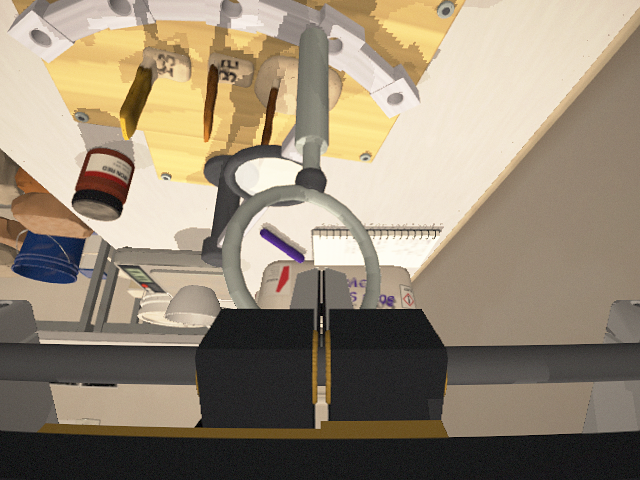

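Emit:
apply_moves --series '[[[0.1,0,0],[0,0,-0.03],0],[[0.2,-0.1,0],[0,0,-0.06],0],[[0.3,-0.1,0],[0,0,-0.09],0],[[0.4,-0.2,0],[0,0,-0.12],0],[[0.5,-0.2,0],[0,0,-0.15],0],[[0.6,-0.3,0],[0,0,-0.15],0],[[0.7,-0.3,0],[0,0,-0.15],0],[[0.7,-0.3,0],[0,0,-0.15],0],[[0.7,-0.3,0],[0,0,-0.15],0],[[0.7,-0.3,0],[0,0,-0.15],0]]'

```text
clock: 11.8
eef_pos: [671.3, -116.8, 216.5]
eef_rot: [2.242, 0.006, -0.096]
wrist_force: [2.0, 2.3, -4.5]
finger_gap: 0.1
```

```bash
python3 snap.py w8;python3 lift.py 664 -120 194 1.1
```

```text
11.8 [ 0.055  0.716  1.156 -0.887  1.502  0.324] [ 671.3 -116.8  216.5] [ 2.242  0.006 -0.096] [ 2.04  2.26 -4.54]
t [-0.079 -0.779 -0.622]
2820
centre [ 659.2 -115.3  190.2] r 34.0 n [-0.473 -0.881 -0.005] zmax 216.6
ring [ 663.4 -120.   192.3] 5546 rms 1.09 lift 15.3 az 1.0933
```

View pics/w8.png

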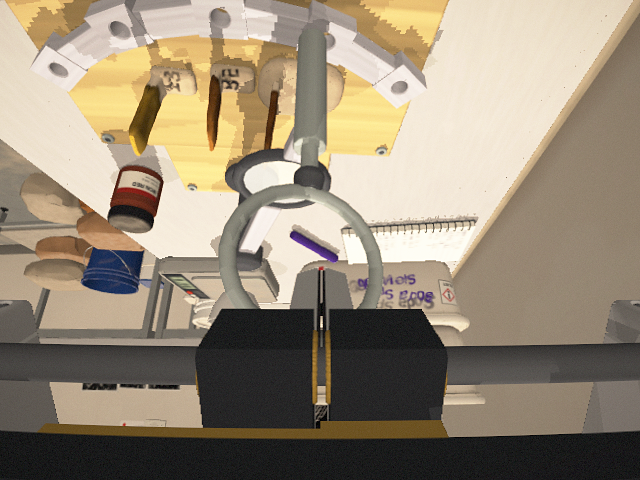

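Emit:
apply_moves --series '[[[0.1,-0.05,0],[0,0,-0.02],0],[[0.2,-0.1,0],[0,0,-0.04],0],[[0.3,-0.15,0],[0,0,-0.06],0],[[0.4,-0.2,0],[0,0,-0.08],0],[[0.5,-0.25,0],[0,0,-0.1],0],[[0.6,-0.3,0],[0,0,-0.1],0],[[0.7,-0.35,0],[0,0,-0.1],0],[[0.7,-0.35,0],[0,0,-0.1],0],[[0.7,-0.35,0],[0,0,-0.1],0],[[0.7,-0.35,0],[0,0,-0.1],0]]'

```text
clock: 13.1
eef_pos: [678.3, -120.3, 216.5]
eef_rot: [2.242, 0.006, -0.196]
wrist_force: [0.1, 0.2, -4.7]
finger_gap: 0.6
```

```bash
python3 snap.py w9;python3 lift.py 670 -122 194 1.06
```

```text
13.1 [ 0.044  0.776  1.055 -0.863  1.594  0.347] [ 678.3 -120.3  216.5] [ 2.242  0.006 -0.196] [ 0.15  0.21 -4.66]
t [-0.156 -0.767 -0.622]
2429
centre [ 664.9 -117.7  191.2] r 33.0 n [-0.497 -0.868 -0.001] zmax 215.9
ring [ 669.7 -123.3  191.6] 5565 rms 1.09 lift 14.6 az 1.0595
```

View pics/w9.png

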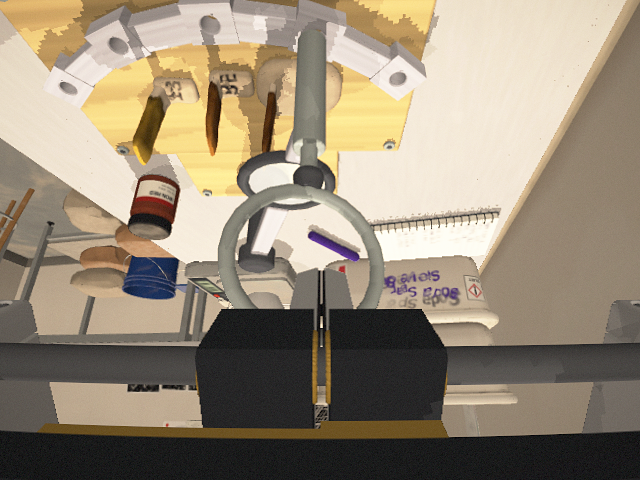

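Emit:
apply_moves --series '[[[0.1,-0.05,0],[0,0,0],0],[[0.2,-0.1,0],[0,0,0],0],[[0.3,-0.15,0],[0,0,0],0],[[0.3,-0.15,0],[0,0,0],0],[[0.3,-0.15,-0.1],[0,0,0],0],[[0.3,-0.15,-0.2],[0,0,0],0],[[0.3,-0.15,-0.3],[0,0,0],0],[[0.3,-0.15,-0.4],[0,0,0],0],[[0.3,-0.15,-0.5],[0,0,0],0],[[0.3,-0.15,-0.5],[0,0,0],0]]'

```text
clock: 14.4
eef_pos: [681.3, -121.8, 211.3]
eef_rot: [2.242, 0.006, -0.197]
wrist_force: [-0.5, -0.2, -4.1]
finger_gap: 0.5
```

```bash
python3 snap.py w10;python3 lift.py 670 -122 190 1.047
```

```text
14.4 [ 0.042  0.788  1.047 -0.863  1.59   0.349] [ 681.3 -121.8  211.3] [ 2.242  0.006 -0.197] [-0.55 -0.21 -4.1 ]
t [-0.157 -0.767 -0.622]
2337
centre [ 666.9 -118.6  186. ] r 32.1 n [-0.505 -0.863  0.   ] zmax 210.8
ring [ 672.5 -125.   186.3] 5556 rms 1.09 lift 9.3 az 1.0436
```

Emit:
apply_moves --series '[[[0,0,-0.2],[0,0,0],0],[[0,0,-0.4],[0,0,0],0],[[0,0,-0.6],[0,0,0],0],[[0,0,-0.8],[0,0,0],0],[[0,0,-1.0],[0,0,0],0],[[0,0,-1.2],[0,0,0],0],[[0,0,-1.5],[0,0,0],0],[[0,0,-1.8],[0,0,0],0],[[-0.3,0.15,-2.2],[0,0,0],0],[[-0.4,0.2,-2.5],[0,0,0],0]]'

```text
clock: 15.7
eef_pos: [677.1, -119.7, 186.2]
eef_rot: [2.242, 0.006, -0.196]
wrist_force: [0.4, 0.6, 1.3]
finger_gap: 0.5
```

```bash
python3 snap.py w11;python3 lift.py 670 -122 180 1.047
```

```text
15.7 [ 0.045  0.802  1.083 -0.862  1.56   0.389] [ 677.1 -119.7  186.2] [ 2.242  0.006 -0.196] [0.45 0.59 1.29]
t [-0.156 -0.767 -0.622]
1772
centre [ 659.7 -115.   170.8] r 23.7 n [-0.528 -0.849 -0.015] zmax 186.1
ring [ 672.6 -124.9  176.4] 4645 rms 1.21 lift -0.6 az 1.0435
```

View pics/w11.png

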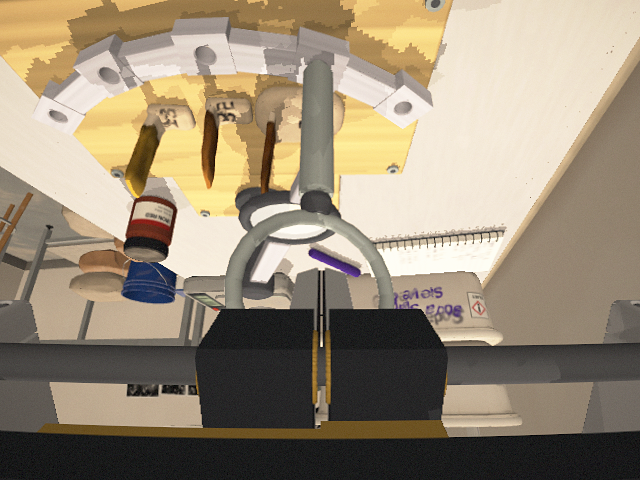

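Emit:
apply_moves --series '[[[0.1,0.5,0.4],[0,0,0],0],[[0.2,1.1,0.9],[0,0,0],0],[[0.4,2.0,1.6],[0,0,0],0],[[0.6,3.0,2.4],[0,0,0],0],[[0.8,4.0,3.2],[0,0,0],0],[[1.0,5.0,4.0],[0,0,0],0],[[1.2,6.0,4.9],[0,0,0],0],[[1.4,7.0,5.7],[0,0,0],0],[[1.6,8.0,6.5],[0,0,0],0],[[1.6,8.0,6.5],[0,0,0],0]]'

```text
clock: 17.0
eef_pos: [693.6, -39.0, 252.1]
eef_rot: [2.243, 0.005, -0.196]
wrist_force: [0.4, -0.2, -1.5]
finger_gap: 0.4
```

```bash
python3 snap.py w12;python3 lift.py 670 -122 178 1.047
```

```text
17.0 [ 0.152  0.817  0.902 -0.842  1.747  0.333] [693.6 -39.  252.1] [ 2.243  0.005 -0.196] [ 0.39 -0.25 -1.47]
t [-0.155 -0.767 -0.622]
1202
centre [ 670.6 -120.6  178.2] r 36.1 n [0.502 0.865 0.005] zmax 214.4
ring [ 672.8 -125.   176.3] 2646 rms 1.08 lift -0.7 az 1.0425
```

View pics/w12.png

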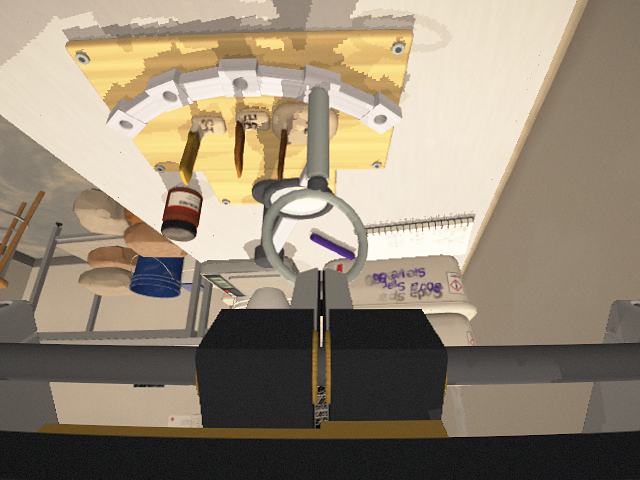

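Emit:
apply_moves --series '[[[-0.5,0.5,1],[0,0,0],0],[[-1,1,2],[0,0,0],0],[[-1.5,1.5,3],[0,0,0],0],[[-2,2,4],[0,0,0],0],[[-2,2.5,5],[0,0,0],0],[[-2,3,6],[0,0,0],0],[[-2,3,6],[0,0,0],0],[[-2,3,6],[0,0,0],0],[[-2,3,6],[0,0,0],0],[[-2,3,6],[0,0,0],0]]'

```text
clock: 18.3
eef_pos: [673.3, -10.0, 311.2]
eef_rot: [2.242, 0.006, -0.197]
wrist_force: [0.4, 0.4, -0.6]
finger_gap: 0.8
```

```bash
python3 snap.py w13;python3 lift.py 670 -122 178 1.047; python3 - <<'E'
from h import *
print(manip.read_state()["qd"].round(4)); print(manip.sign_off())
E
```

```text
18.3 [ 0.196  0.749  0.883 -0.846  1.839  0.295] [673.3 -10.  311.2] [ 2.242  0.006 -0.197] [ 0.37  0.36 -0.56]
t [-0.157 -0.767 -0.622]
833
centre [ 670.6 -120.9  178.6] r 36.4 n [0.502 0.865 0.011] zmax 215.3
ring [ 672.4 -124.9  176.2] 2299 rms 1.04 lift -0.8 az 1.0443
[ 0.0015 -0.0022 -0.0004  0.0002  0.0008 -0.0008]
the job is handed in; nothing more can be done
None
```

View pics/w13.png

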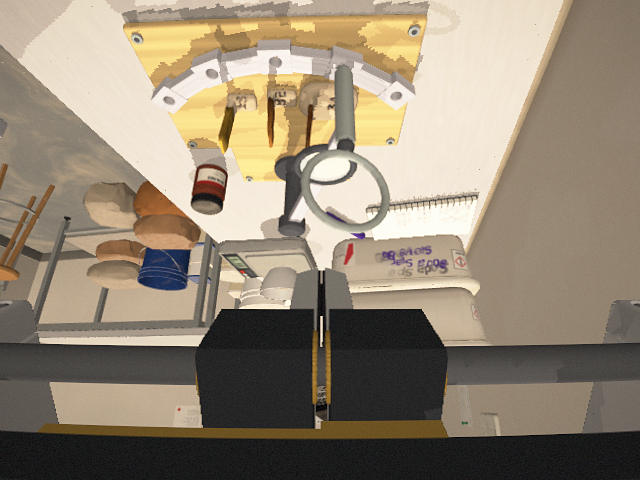

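The lens is now locked over the broad-footed tile, which stands on the far side (the stand's +y). I put the shut fingertips through the pull ring from the outer side and lifted the pin about 18 mm. I swung the arm one hole, let the pin down, backed out, and handed in at 18.3 s of the 48 s.

**Last checks:**
- **Pin:** the ring fit shows it home, with the measured lift at −0.8 mm, which is within calibration error.
- **Arm:** the swing is about 0.350 rad against the hole's 0.349. The pin sits in the hole next to the middle one, with one more hole beyond.
- **Tiles and jar:** the final wrist picture shows all three tiles and the jar upright. Their shifts were judged by eye only, because the arm hid them from the scene and side cameras, so I did not measure them.
- **Robot:** it is clear of everything, with a residual wrist force under 1 N.

**One problem on the way:** partway through the swing the side force reached about 17 N, probably because the ring was pressing on the wider finger mounts. I backed off about 1 cm and turned the tool with the arm. The force then fell to 2–3 N sideways, plus the pin's own 4.5 N. I read the force only at the end of each move, where the highest total was about 18 N, so a brief higher peak in between is possible.

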